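# Free the mould held by the left-hand screw clamp

## Task

Two look-alike screw clamps each hold a chocolate mould; one of them has a left-hand thread, which loosens clockwise as seen from above, and the other an ordinary thread, but nothing shows which is which. Find the left-hand one by gently trying the knobs, never forcing a knob once it binds, unscrew it until its pin is out of the mould, then draw that mould out and lay it flat in the middle of the marble slab. Leave the other clamp tight with its mould in place.

Things in the scene. Friction and masses are not known exactly. Their poses are not given: they have to be found in the camera images.
- knob_a_grip (a point): centre of the grip bar of clamp a's screw knob: dark steel bar 48 long x 14 thick x 26 high on a stem 10 across. x runs along the bar, y across its thickness, z up. The bar turns about the vertical through this point and does not rise. The point is 105 above the table, the bar's underside 92; under it a collar round the stem reaches up to 83, or to 86.5 when unscrewed
- knob_b_grip (a point): the same of clamp b; the two clamps look exactly alike: one has a left-hand thread (loosens clockwise from above), the other a right-hand one, both hand-tight at first. Loosening lifts the clamp's pin 3.5 mm per rad; it reaches 5 mm into the mould's hole, so about 1.5 rad just frees it and 2 rad or more leaves room; a stop ends the turn 3.4 rad from tight
- clamp_a: clamp a, fixed: wooden foot board, steel column at the rear (+x), arm reaching forward from it over the rear end of the mould. Origin on the table, x from the mould's free end to the column, screw axis at x = 55, y = 0. Board 18 high, 74 wide from x = -12 to 100; a tongue only 34 wide from x = -72 to -12, so the mould overhangs there and can be pinched across its width
- clamp_b: clamp b, same make and size; the two change places between starts. Two steel lips 8 high, 58 apart, guide each mould from x = -10 to 65. The arm's front edge is at x = 35, underside 58 above the table. Once the pin is up, the mould slides out towards -x; 50 mm of travel brings it clear of the arm
- mould_a_center (a point): centre (half-way up) of the mould in clamp a: aluminium plate 140 x 54 x 14 with eight dark chocolate squares on top, 0.15 to 0.31 kg, x along its length, z up; a 14 mm hole for the clamp's pin at x = 50 on its midline. In the clamp this point lies at x = 5, y = 0 of the clamp's frame, 25 above the table; the free end is at x = -70
- mould_b_center (a point): the same of the mould in clamp b
- slab_top (a point): centre of the top face of the fixed marble slab, 190 (its x) x 124 (its y) x 12 high; its top is 12 above the table
- button_a_top (a point): top of the 9 mm button in the middle of knob a. The knob sits on its screw by a sprung hub, 2 N m per rad. Loosening takes an even 0.12 N m. Tightening, the screw binds within 0.1 rad, only the hub gives and the torque climbs; twisted 0.3 rad (0.6 N m) either way the knob is being forced. The button rises or sinks 1 mm per rad of twist, too little to measure: feel the torque
- button_b_top (a point): the same of knob b
- collar_a_mid (a point): centre of the steel collar (18 across, 3 thick) round knob a's stem, 81.5 above the table when tight. On both clamps it rises 1 mm for each rad the screw has turned counter-clockwise and sinks 1 mm for each rad clockwise
- collar_b_mid (a point): the same of clamp b

How it is judged:
On the way:
1. the left-hand clamp is unscrewed (clockwise) by at least 1.3 rad, its collar sunk 1.3 mm, while its mould is still in the clamp (((z of collar_a_mid in the frame of clamp_a below 0.0802 m and distance of mould_a_center from where it was at the start of the episode below 0.03 m) or (z of collar_b_mid in the frame of clamp_b below 0.0802 m and distance of mould_b_center from where it was at the start of the episode below 0.03 m))), for 0.2 s.
At the end, for the whole second after the job is handed in: the left-hand clamp is still unscrewed by 1.3 rad or more and its mould lies flat (within 0.1 rad, right way up) on the marble slab with its centre within 35 mm of the slab's centre; the other mould is within 12 mm of where it was and its screw within 0.3 rad of tight (((z of collar_a_mid in the frame of clamp_a below 0.0802 m and horizontal distance between mould_a_center and slab_top below 0.035 m and z of mould_a_center in the frame of slab_top between 0.004 and 0.01 m and angle between mould_a_center's own z axis and vertical below 0.1 rad and distance of mould_b_center from where it was at the start of the episode below 0.012 m and z of collar_b_mid in the frame of clamp_b between 0.0812 and 0.0818 m) or (z of collar_b_mid in the frame of clamp_b below 0.0802 m and horizontal distance between mould_b_center and slab_top below 0.035 m and z of mould_b_center in the frame of slab_top between 0.004 and 0.01 m and angle between mould_b_center's own z axis and vertical below 0.1 rad and distance of mould_a_center from where it was at the start of the episode below 0.012 m and z of collar_a_mid in the frame of clamp_a between 0.0812 and 0.0818 m))); the robot touches nothing.
It fails at once if a knob is forced: its sprung hub twisted by more than 0.3 rad (about 0.6 N m) either way (z of button_a_top in the frame of clamp_a above 0.1193 m or z of button_a_top in the frame of clamp_a below 0.1187 m or z of button_b_top in the frame of clamp_b above 0.1193 m or z of button_b_top in the frame of clamp_b below 0.1187 m).
It fails at once if the clamp with the ordinary thread is unscrewed by more than 1.2 rad (counter-clockwise) (z of collar_a_mid in the frame of clamp_a above 0.0827 m or z of collar_b_mid in the frame of clamp_b above 0.0827 m).
It also fails if it takes over 72 s, if anything falls off the work surface, if the arm or the gripper's body presses on something with over 40 N, if the wrist force passes 120 N, or if a joint passes its speed limit or range.

## Robot

A 6-joint arm with a two-finger parallel gripper is mounted at the origin on a cart in front of the work surface, level with it; the furniture and walls round the work are solid. World frame = base frame: x ahead of the robot, y to its left, z up, the work surface at z = 0. Lengths are in m, angles in rad, forces in N, time in s.
With the tool pointing down it reaches from about 0.35 to 0.875 m from the base axis. Payload 4.2 kg.
Tool frame: the origin (TCP) lies at the very end of the fingers, on their centre line; the grasp point (between the pads) lies 19 mm behind it; z points along the fingers, y is the line along which they close (so a half turn about z gives the same grasp; the last joint's range is limited). The gripper opens to 87 mm and grips with 3 to 60 N. Pads are 19 mm wide; open, the fingers measure 117 mm over their backs; the gripper's body (75 mm by 190 mm) begins 51 mm behind the grasp point.
Start: joints at [-0.876, 0.385, 0.008, 0, -1.194, -0.259], TCP at [0.264, -0.567, 0.223] pointing down, gripper open.
Joint ranges: [-3.14, 3.14], [-1.21, 2.06], [-1.07, 1.41], [-3.16, 2.05], [-2.99, -0.16], [-3.1, 3.1]. Speed limits (rad/s): [2.79, 2.79, 3.14, 3.14, 3.14, 3.14].

## Interface

Orientations are given as [roll, pitch, yaw] about the fixed x, y, z axes, in that order (R = Rz(yaw) Ry(pitch) Rx(roll)).
In Python, from rig import r, eyes, hand_in gives the robot as it stands.
- The arm moves only by the tool drive_tool, never from a script. Its argument "rows" is a list of rows, each an object of numbers: "x", "y", "z": the shift along the world's x, y, z in m; "yaw": the turn about the world's z in rad; "claw": the closure, from -1 (fully open) to 1 (shut), so that 0 is half open. A call has exactly 10 rows; each row shifts and turns the commanded pose from where the row before left it; what a row does not reach is not made up. A row lasts 1/10 s, in which the tool goes at most 50 mm and 8.59 degrees, less where a joint would pass 70% of its speed; a pose out of reach is approached as far as the arm can. A call with a gripper value outside its range is refused whole. The fingers move at their own pace and stop on an object; the grip force is fixed at half the most. Time passes only in rows, so rows that do not move let the fingers close, or fill a call up. It gives the time, the measured TCP pose, the force, the opening and the grip force at its end, in the units of the state.
- r.get_obs(): the state, without advancing time (a new reading comes with each control period).
- eyes.camera(name): name is "side" or "top"; returns a dict with "pixels" (480x640x3 uint8, blue, green, red), "fx", "fy", "cx", "cy" (pixels), "R" (3x3) and "t" (3): a world point X has camera coordinates R X + t. Camera axes: x right, y down, z forward; pixel columns grow to the right and rows downward; lengths in m; the calibration is good to about 2 mm. A picture is of the moment at which its call begins. There is no depth.
- hand_in(): hands the job in; it is judged then, once.
The state is a dict: "time": time; "joint_positions": joint angles; "dq": joint speeds; "tau": joint torques, N m; "eef_pos": TCP position; "tcp_rot": TCP orientation; "ft_force": force on the tool from outside, world axes, zero at the start; "moment": the same for the moment, N m; "opening": finger opening in m; "finger_force": force on a finger pad.
Only numpy, scipy, OpenCV 4.12 (cv2) and the standard library are available. Lean on these libraries where they do the work, as an engineer would, in place of code of your own. Each camera call takes 0.05 s, during which the arm holds its last target. There are 200 camera calls.

## Working session

There is one attempt and no reset: what is moved stays moved. The work goes in short steps, Python scripts to look and compute and a tool call to move; the robot and the scene stay as the last step left them, time stands still between calls to the robot, and variables do not carry over. Pictures are saved under pics/ and viewed, at most 10 in all, crops included, and the job is handed in when it is done.

Besides the shell and the picture viewer there is one more tool, called after "Request:" by a JSON object that holds its "name" and its "arguments". drive_tool: Moves the arm, as the interface text tells. Its arguments: {"type":"object","properties":{"rows":{"type":"array","items":{"type":"object","properties":{"x":{"type":"number"},"y":{"type":"number"},"z":{"type":"number"},"yaw":{"type":"number"},"claw":{"type":"number"}}}}},"required":["rows"]}

```bash
mkdir -p pics; ls; python3 - <<'E'
from rig import r, eyes
import cv2,json
o=r.get_obs(); print({k:o[k] for k in('time','eef_pos','tcp_rot','ft_force','moment','opening')})
for n in('top','side'):
    c=eyes.camera(n); cv2.imwrite(f'pics/{n}0.png',c['pixels']); print(n,c['fx'],c['cx'],c['cy'],c['R'],c['t'])
E
```

```text
pics
{'time': 0.0, 'eef_pos': array([ 0.26359689, -0.56604252,  0.2214788 ]), 'tcp_rot': array([ 3.13946664e+00, -1.15822429e-04, -2.70594028e+00]), 'ft_force': array([ 0.34271808,  0.48805091, -0.04664337]), 'moment': array([ 0.06113043, -0.01501743,  0.00790002]), 'opening': 0.08720009754385924}
top 508.3905413222317 313.7148215057981 232.74715014109296 [[ 0.01755322 -0.99983706 -0.00421079]
 [-0.99841047 -0.01730227 -0.05363912]
 [ 0.05355752  0.00514563 -0.99855151]] [0.07412648 0.54614598 0.90179797]
side 439.1380075303484 319.1985150486153 238.25263666346382 [[ 0.99352219 -0.11302324 -0.01180719]
 [-0.06297227 -0.46108748 -0.88511741]
 [ 0.09459469  0.88012731 -0.46521798]] [-0.5455283   0.16158197  0.75007849]
```

View pics/top0.png

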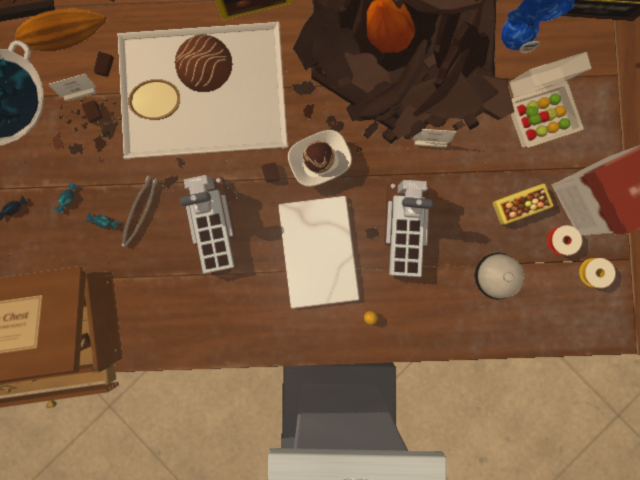

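View pics/side0.png

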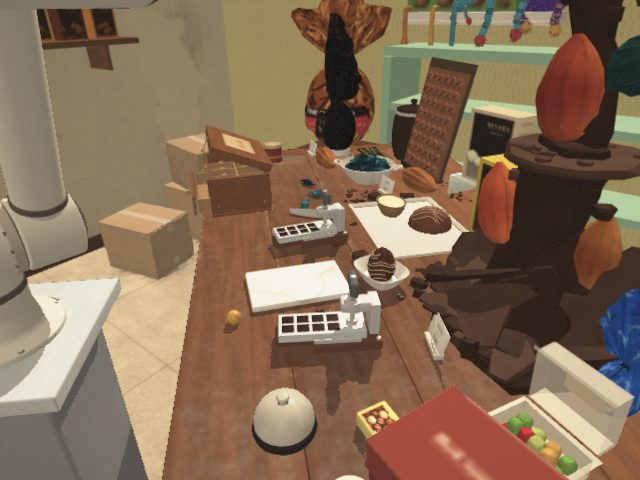

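The top view shows one clamp at about (210,225) with its knob near (198,199). The other is at (407,228) with its knob near (412,202), and the slab lies between them at (319,252). The side view shows the same scene from the -y side, with the near clamp's knob at about (353,285). I'll take enlarged crops next to pick the features.

```bash
python3 - <<'E'
import cv2,numpy as np
t=cv2.imread('pics/top0.png'); s=cv2.imread('pics/side0.png')
z=lambda i,x,y,w,h,k:cv2.resize(i[y:y+h,x:x+w],None,fx=k,fy=k,interpolation=cv2.INTER_CUBIC)
a=np.hstack([z(t,165,170,80,110,5),z(t,370,170,80,110,5)])
cv2.imwrite('pics/c1.png',a)
b=np.hstack([z(s,270,185,80,70,5),z(s,270,265,120,90,5)[:350]]) if 0 else np.vstack([z(s,265,185,130,65,4.6),z(s,265,262,130,65,4.6)])
cv2.imwrite('pics/c2.png',b); print(a.shape,b.shape)
E
```

```text
(550, 800, 3) (598, 598, 3)
```

View pics/c1.png

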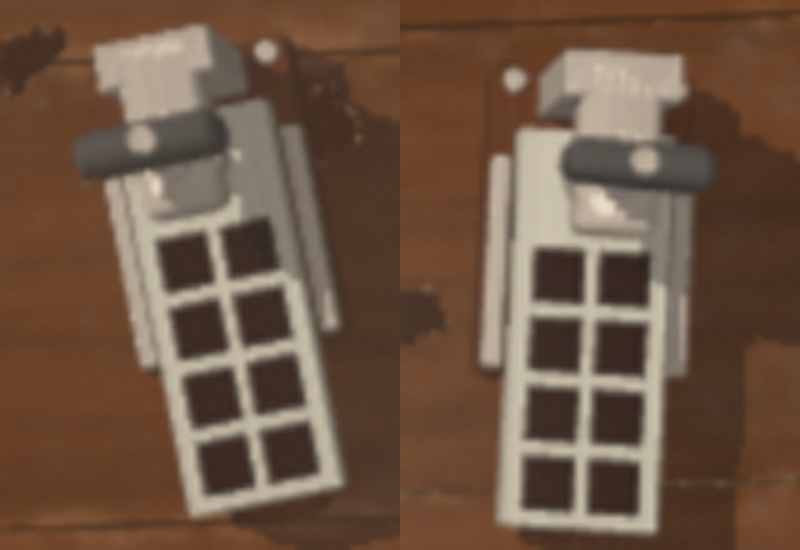

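View pics/c2.png

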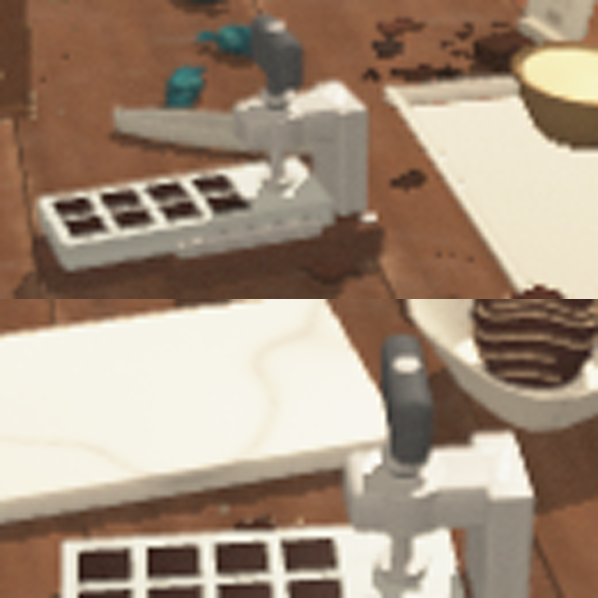

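The top crop shows the button of the left knob at (193.4,197.6) and of the right knob at (419,202). Both bars lie roughly across their clamps. The side crop shows the right button at (353,276) and the left knob dark at about (325,196).

```bash
cat > h.py <<'E'
import cv2,numpy as np
from rig import r,eyes
def ray(c,p):
    R,t=np.array(c['R']),np.array(c['t'])
    d=R.T@np.array([(p[0]-c['cx'])/c['fx'],(p[1]-c['cy'])/c['fy'],1]); return -R.T@t,d/np.linalg.norm(d)
def plane(c,p,z):
    o,d=ray(c,p); return o+d*(z-o[2])/d[2]
def tri(rays):
    A=sum(np.eye(3)-np.outer(d,d) for o,d in rays); b=sum((np.eye(3)-np.outer(d,d))@o for o,d in rays)
    X=np.linalg.solve(A,b); return X,[round(1e3*np.linalg.norm(np.cross(X-o,d)),1) for o,d in rays]
def blobs(img,m,roi,lo,hi):
    x,y,w,h=roi; k=np.zeros(m.shape,np.uint8); k[y:y+h,x:x+w]=m[y:y+h,x:x+w]
    return [c for c in cv2.findContours(k,cv2.RETR_EXTERNAL,cv2.CHAIN_APPROX_NONE)[0] if lo<=cv2.contourArea(c)<=hi]
def cen(c):
    m=cv2.moments(c); return m['m10']/m['m00'],m['m01']/m['m00']
def st():
    o=r.get_obs(); print(round(o['time'],2),np.round(o['eef_pos'],4),np.round(o['tcp_rot'],3),'F',np.round(o['ft_force'],1),'M',np.round(o['moment'],3),'op',round(o['opening'],4),round(o['finger_force'],1),'q6',round(o['joint_positions'][5],2))
E
cat > m.py <<'E'
from h import *
np.set_printoptions(precision=4,suppress=True)
T=eyes.camera('top');S=eyes.camera('side')
def masks(c):
    i=c['pixels'].astype(int);h=cv2.cvtColor(c['pixels'],cv2.COLOR_BGR2HSV)
    dark=((i.max(2)<62)).astype(np.uint8)
    steel=((h[...,1]<60)&(h[...,2]<110)&(h[...,2]>35)).astype(np.uint8)
    wh=((h[...,1]<50)&(h[...,2]>185)).astype(np.uint8)
    return dark,steel,wh
mt,ms=masks(T),masks(S)
for n,ro,sr,kr,ks in(('L',(190,205,50,70),(272,222,45,22),(178,190,35,18),(318,186,16,22)),('R',(385,215,45,65),(280,312,62,28),(478-1*78,195,120-80,17),(345,272,18,32))):
    sq=blobs(T,mt[0],ro,25,200); p=np.array([cen(c) for c in sq]); rc=cv2.minAreaRect(np.vstack(sq))
    box=[plane(T,q,.032) for q in cv2.boxPoints(rc)]
    P=np.array([plane(T,q,.032) for q in p])
    print(n,len(sq),'sq mean',P.mean(0)); e=np.linalg.svd(P[:,:2]-P[:,:2].mean(0))[2][0]; print(' dir',np.degrees(np.arctan2(e[1],e[0]))%180,'len',np.ptp(P[:,:2]@e)) 
    s2=blobs(S,ms[0],sr,8,300); q=np.array([cen(c) for c in s2]); print(' side',len(s2))
    if len(s2) and len(sq): print(' tri',tri([ray(T,p.mean(0)),ray(S,q.mean(0))]))
    for nm,c,m,k in(('T',T,mt,kr),('S',S,ms,ks)):
        b=blobs(c,m[1],k,20,600); print(nm,[(np.round(cen(cv2.convexHull(x)),1),cv2.minAreaRect(x)) for x in b])
        if nm=='T' and b:
            b=max(b,key=cv2.contourArea); rr=cv2.boxPoints(cv2.minAreaRect(b)); print(' knob box z.118',np.array([plane(T,x,.115) for x in rr])[:,:2].tolist())
for nm,c,m,ro in(('T',T,mt,(270,185,100,130)),('S',S,ms,(235,255,125,60))):
    b=max(blobs(c,m[2],ro,500,99999),key=cv2.contourArea); rr=cv2.boxPoints(cv2.minAreaRect(b)); print('slab',nm,np.round(cen(b),1),[plane(c,x,.012)[:2] for x in rr],plane(c,cen(b),.012))
    X=rr.mean(0)
print('R button',tri([ray(T,(419,202)),ray(S,(353,276.3))]),plane(T,(419,202),.119))
print('L button',plane(T,(193.4,197.6),.119))
E
python3 m.py
```

```text
L 1 sq mean [0.5664 0.2577 0.032 ]
 dir 0.0 len 0.0
 side 0
T [(array([197.1, 199.4]), ((195.3095703125, 197.43995666503906), (30.233732223510742, 16.67620086669922), 4.969740867614746))]
 knob box z.118 [[0.5813491531630699, 0.30023764265515485], [0.6083295275418701, 0.2987572041707], [0.6049022167609391, 0.2499555807239388], [0.5779420939479015, 0.251520635789882]]
S [(array([324.1, 197.1]), ((324.0, 197.0), (16.0, 10.0), 90.0))]
R 7 sq mean [ 0.5288 -0.0838  0.032 ]
 dir 5.957556153448942 len 0.07708397919611143
 side 0
T [(array([417.6, 202.8]), ((417.28973388671875, 202.06846618652344), (29.964771270751953, 11.718894958496094), 8.530765533447266))]
 knob box z.118 [[0.5855190855290442, -0.057507655392973034], [0.6043179846886976, -0.06015039413454798], [0.5979330517634662, -0.10787178299849726], [0.5791553589391496, -0.1051731075945001]]
S [(array([353. , 285.1]), ((353.0, 284.5), (25.0, 10.0), 90.0))]Traceback (most recent call last):
  File "m.py", line 23, in <module>
    b=max(blobs(c,m[2],ro,500,99999),key=cv2.contourArea); rr=cv2.boxPoints(cv2.minAreaRect(b)); print('slab',nm,np.round(cen(b),1),[plane(c,x,.012)[:2] for x in rr],plane(c,cen(b),.012))
ValueError: max() iterable argument is empty
```

```bash
sed -i 's/i.max(2)<62/i.max(2)<85/; s/h\[...,1\]<50)&(h\[...,2\]>185/h[...,1]<75)\&(h[...,2]>165/; s/,25,200)/,40,200)/' m.py; sed -i "s/^for nm,c,m,ro in/print('slabpx',T['pixels'][250,310],S['pixels'][285,290],T['pixels'][230,204],S['pixels'][320,290])\nfor nm,c,m,ro in/" m.py; python3 m.py
```

```text
L 9 sq mean [0.5201 0.2605 0.032 ]
 dir 15.93803907821987 len 0.09614525613521341
 side 5
 tri (array([0.5267, 0.2638, 0.0138]), [np.float64(6.2), np.float64(6.2)])
T [(array([196.9, 199.2]), ((195.15379333496094, 197.46319580078125), (30.14543342590332, 15.85458755493164), 2.4895529747009277))]
 knob box z.118 [[0.5808840356075093, 0.29986162482592926], [0.6065850432204003, 0.2995628715386417], [0.6052847130724713, 0.2508315821177449], [0.5795958921710302, 0.25121181128245196]]
S [(array([324.1, 197.1]), ((324.0, 197.0), (16.0, 10.0), 90.0))]
R 8 sq mean [ 0.5235 -0.0813  0.032 ]
 dir 177.63720192797874 len 0.07396229564241835
 side 8
 tri (array([ 0.5241, -0.0812,  0.0327]), [np.float64(0.6), np.float64(0.6)])
T [(array([417.6, 202.7]), ((417.28973388671875, 202.06846618652344), (29.964771270751953, 11.718894958496094), 8.530765533447266))]
 knob box z.118 [[0.5855190855290442, -0.057507655392973034], [0.6043179846886976, -0.06015039413454798], [0.5979330517634662, -0.10787178299849726], [0.5791553589391496, -0.1051731075945001]]
S [(array([353. , 285.1]), ((353.0, 284.5), (25.0, 10.0), 90.0))]
slabpx [180 209 226] [232 244 246] [102 115 125] [38 45 68]
slab T [318.1 251.6] [array([0.5962, 0.1498]), array([0.6137, 0.0273]), array([0.4271, 0.0014]), array([0.4098, 0.1226])] [0.5109 0.0752 0.012 ]
slab S [295.9 284.7] [array([0.4105, 0.1251]), array([0.6212, 0.1511]), array([ 0.6056, -0.009 ]), array([ 0.4263, -0.025 ])] [0.5112 0.063  0.012 ]
R button (array([ 0.5924, -0.0849,  0.1183]), [np.float64(0.9), np.float64(0.9)]) [ 0.5914 -0.0846  0.119 ]
L button [0.5923 0.2772 0.119 ]
```

```bash
cat > m2.py <<'E'
from h import *
np.set_printoptions(precision=4,suppress=True)
T=cv2.imread('pics/top0.png'); c=eyes.camera('top')
h=cv2.cvtColor(T,cv2.COLOR_BGR2HSV)
for n,(x,y,w,hh) in(('L',(178,190,35,18)),('R',(400,195,45,17))):
    for v in(80,95):
        m=((h[...,1]<70)&(h[...,2]<v)).astype(np.uint8)
        b=max(blobs(T,m,(x,y,w,hh),10,900),key=cv2.contourArea)
        P=np.array([plane(c,p[0],.112)[:2] for p in cv2.approxPolyDP(b,0,True)])
        k=np.zeros(m.shape,np.uint8);cv2.drawContours(k,[b],-1,1,-1);yx=np.argwhere(k)
        Q=np.array([plane(c,(q[1],q[0]),.112)[:2] for q in yx]); e=np.linalg.svd(Q-Q.mean(0),full_matrices=False)[2][0]
        print(n,v,len(Q),Q.mean(0),'bar deg',np.degrees(np.arctan2(e[1],e[0]))%180,'len',np.ptp(Q@e),np.ptp(Q@[-e[1],e[0]]))
dark=(T.max(2)<85).astype(np.uint8)
sq=sorted(blobs(T,dark,(190,205,50,70),40,200),key=cv2.contourArea)
for s in sq: print(cv2.contourArea(s),np.round(cen(s),1),plane(c,cen(s),.032)[:2])
E
python3 m2.py
```

```text
L 80 97 [0.5893 0.271 ] bar deg 107.77765351091814 len 0.04638629449165704 0.01188347736647588
L 95 225 [0.5913 0.2752] bar deg 102.43399807044386 len 0.049460873031451344 0.017582774356381337
R 80 89 [ 0.587 -0.087] bar deg 90.51668122243952 len 0.04681386839648298 0.013043106321407039
R 95 217 [ 0.5904 -0.0841] bar deg 87.31917452919943 len 0.0471414057279125 0.017410512074461537
67.5 [219.9 246.4] [0.5168 0.2489]
68.0 [204.4 235.5] [0.5356 0.2769]
68.5 [223.7 272.3] [0.4712 0.2411]
69.0 [207.2 249.2] [0.5115 0.2714]
69.0 [217.3 232.9] [0.5406 0.2542]
69.5 [201.6 222. ] [0.5595 0.2826]
70.5 [222.6 260. ] [0.4929 0.2436]
71.0 [209.6 262.7] [0.4877 0.2663]
72.5 [214.7 219.1] [0.565  0.2595]
```

Request:
{"name": "drive_tool", "arguments": {"rows": [{"x": 0.027,"y": 0.04,"yaw": 0.109,"claw": -1},{"x": 0.027,"y": 0.04,"yaw": 0.109,"claw": -1},{"x": 0.027,"y": 0.04,"yaw": 0.109,"claw": -1},{"x": 0.027,"y": 0.04,"yaw": 0.109,"claw": -1},{"x": 0.027,"y": 0.04,"yaw": 0.109,"claw": -1},{"x": 0.027,"y": 0.04,"yaw": 0.109,"claw": -1},{"x": 0.027,"y": 0.04,"yaw": 0.109,"claw": -1},{"x": 0.027,"y": 0.04,"yaw": 0.109,"claw": -1},{"x": 0.027,"y": 0.04,"yaw": 0.109,"claw": -1},{"x": 0.027,"y": 0.04,"yaw": 0.109,"claw": -1}]}}

```text
schema error: expected keys x, y, z, yaw, claw
```

```bash
python3 -c "
from h import *
st()"
```

```text
0.35 [ 0.2638 -0.5665  0.2223] [ 3.141 -0.    -2.706] F [ 0.1 -0.5  1.1] M [-0.049 -0.003  0.044] op 0.087 0.0 q6 -0.26
```

Request:
{"name": "drive_tool", "arguments": {"rows": [{"x": 0.027,"y": 0.04,"z": 0,"yaw": 0.109,"claw": -1},{"x": 0.027,"y": 0.04,"z": 0,"yaw": 0.109,"claw": -1},{"x": 0.027,"y": 0.04,"z": 0,"yaw": 0.109,"claw": -1},{"x": 0.027,"y": 0.04,"z": 0,"yaw": 0.109,"claw": -1},{"x": 0.027,"y": 0.04,"z": 0,"yaw": 0.109,"claw": -1},{"x": 0.027,"y": 0.04,"z": 0,"yaw": 0.109,"claw": -1},{"x": 0.027,"y": 0.04,"z": 0,"yaw": 0.109,"claw": -1},{"x": 0.027,"y": 0.04,"z": 0,"yaw": 0.109,"claw": -1},{"x": 0.027,"y": 0.04,"z": 0,"yaw": 0.109,"claw": -1},{"x": 0.027,"y": 0.04,"z": 0,"yaw": 0.109,"claw": -1}]}}

```text
time: 1.35
eef_pos: [0.5347, -0.1647, 0.2229]
tcp_rot: [-3.141, -0.0, -1.611]
ft_force: [0.7, -1.8, -0.5]
opening: 0.087
finger_force: 0.0
```

```bash
python3 -c "
from h import *
st()"
```

```text
1.35 [ 0.5347 -0.1647  0.2229] [-3.141 -0.    -1.611] F [ 0.7 -1.8 -0.5] M [-0.049  0.007 -0.009] op 0.087 0.0 q6 -0.03
```

Request:
{"name": "drive_tool", "arguments": {"rows": [{"x": 0.019,"y": 0.0267,"z": 0,"yaw": -0.007,"claw": 0},{"x": 0.019,"y": 0.0267,"z": 0,"yaw": 0,"claw": 0},{"x": 0.019,"y": 0.0266,"z": 0,"yaw": 0,"claw": 0},{"x": 0,"y": 0,"z": -0.02,"yaw": 0,"claw": 0},{"x": 0,"y": 0,"z": -0.03,"yaw": 0,"claw": 0},{"x": 0,"y": 0,"z": -0.03,"yaw": 0,"claw": 0},{"x": 0,"y": 0,"z": -0.03,"yaw": 0,"claw": 0},{"x": 0,"y": 0,"z": -0.02,"yaw": 0,"claw": 0},{"x": 0,"y": 0,"z": 0,"yaw": 0,"claw": 0},{"x": 0,"y": 0,"z": 0,"yaw": 0,"claw": 0}]}}

```text
time: 2.35
eef_pos: [0.5913, -0.0867, 0.093]
tcp_rot: [-3.141, -0.0, -1.622]
ft_force: [1.0, -0.2, 0.5]
opening: 0.0435
finger_force: 0.0
```

```bash
python3 -c "
from h import *
st()
z=lambda i,x,y,w,h,k:cv2.resize(i[y:y+h,x:x+w],None,fx=k,fy=k)
cv2.imwrite('pics/g1.png',np.hstack([z(eyes.camera('side')['pixels'],290,200,120,150,3.3),z(eyes.camera('top')['pixels'],360,120,120,150,3.3)]))"
```

```text
2.35 [ 0.5913 -0.0867  0.093 ] [-3.141 -0.    -1.622] F [ 1.  -0.2  0.5] M [0.006 0.028 0.016] op 0.0435 0.0 q6 -0.18
```

View pics/g1.png

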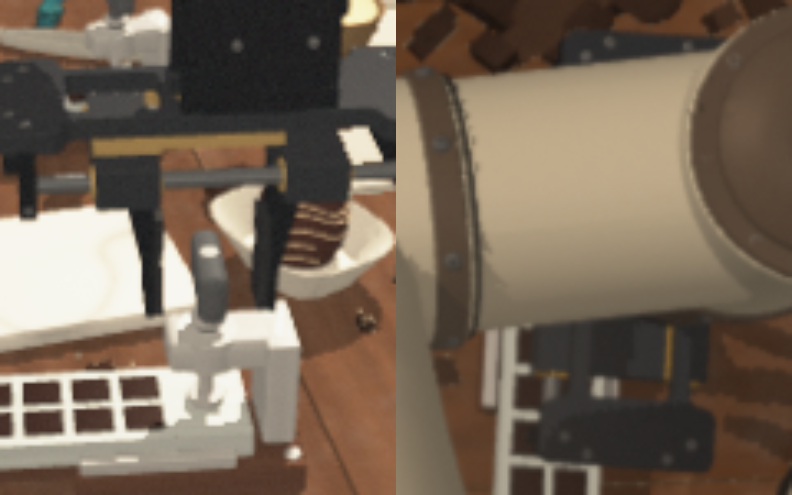

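The side view shows the bar centred between the open fingers, with their tips just above the clamp arm. The top view is hidden by the robot arm. I'll close on the bar.

Request:
{"name": "drive_tool", "arguments": {"rows": [{"x": 0.0005,"y": 0.002,"z": -0.002,"yaw": 0,"claw": 0},{"x": 0,"y": 0,"z": 0,"yaw": 0,"claw": 0.5},{"x": 0,"y": 0,"z": 0,"yaw": 0,"claw": 1},{"x": 0,"y": 0,"z": 0,"yaw": 0,"claw": 1},{"x": 0,"y": 0,"z": 0,"yaw": 0,"claw": 1},{"x": 0,"y": 0,"z": 0,"yaw": 0,"claw": 1},{"x": 0,"y": 0,"z": 0,"yaw": 0,"claw": 1},{"x": 0,"y": 0,"z": 0,"yaw": 0,"claw": 1},{"x": 0,"y": 0,"z": 0,"yaw": 0,"claw": 1},{"x": 0,"y": 0,"z": 0,"yaw": 0,"claw": 1}]}}

```text
time: 3.45
eef_pos: [0.5921, -0.0845, 0.0907]
tcp_rot: [-3.14, 0.0, -1.623]
ft_force: [3.7, -0.9, -1.8]
opening: 0.0136
finger_force: 30.0
```

```bash
python3 -c "
from h import *
st()"
```

```text
3.45 [ 0.5921 -0.0845  0.0907] [-3.14   0.    -1.623] F [ 3.7 -0.9 -1.8] M [-0.049 -0.825 -0.046] op 0.0136 30.0 q6 -0.18
```

Request:
{"name": "drive_tool", "arguments": {"rows": [{"x": 0,"y": 0,"z": 0,"yaw": -0.04,"claw": 1},{"x": 0,"y": 0,"z": 0,"yaw": -0.04,"claw": 1},{"x": 0,"y": 0,"z": 0,"yaw": -0.04,"claw": 1},{"x": 0,"y": 0,"z": 0,"yaw": 0,"claw": 1},{"x": 0,"y": 0,"z": 0,"yaw": 0,"claw": 1},{"x": 0,"y": 0,"z": 0,"yaw": 0,"claw": 1},{"x": 0,"y": 0,"z": 0,"yaw": 0,"claw": 1},{"x": 0,"y": 0,"z": 0,"yaw": 0,"claw": 1},{"x": 0,"y": 0,"z": 0,"yaw": 0,"claw": 1},{"x": 0,"y": 0,"z": 0,"yaw": 0,"claw": 1}]}}

```text
time: 4.45
eef_pos: [0.5919, -0.0845, 0.0907]
tcp_rot: [-3.14, 0.0, -1.743]
ft_force: [5.2, -0.1, -1.6]
opening: 0.0137
finger_force: 30.0
```

```bash
python3 -c "
from h import *
st()"
```

```text
4.45 [ 0.5919 -0.0845  0.0907] [-3.14   0.    -1.743] F [ 5.2 -0.1 -1.6] M [ 0.026 -1.431  0.091] op 0.0137 30.0 q6 -0.3
```

Request:
{"name": "drive_tool", "arguments": {"rows": [{"x": 0,"y": 0,"z": 0,"yaw": -0.02,"claw": 1},{"x": 0,"y": 0,"z": 0,"yaw": -0.02,"claw": 1},{"x": 0,"y": 0,"z": 0,"yaw": -0.02,"claw": 1},{"x": 0,"y": 0,"z": 0,"yaw": -0.02,"claw": 1},{"x": 0,"y": 0,"z": 0,"yaw": 0,"claw": 1},{"x": 0,"y": 0,"z": 0,"yaw": 0,"claw": 1},{"x": 0,"y": 0,"z": 0,"yaw": 0,"claw": 1},{"x": 0,"y": 0,"z": 0,"yaw": 0,"claw": 1},{"x": 0,"y": 0,"z": 0,"yaw": 0,"claw": 1},{"x": 0,"y": 0,"z": 0,"yaw": 0,"claw": 1}]}}

```text
time: 5.45
eef_pos: [0.5918, -0.0845, 0.0907]
tcp_rot: [-3.141, 0.0, -1.822]
ft_force: [4.5, -0.4, -2.1]
opening: 0.0137
finger_force: 30.0
```

```bash
python3 -c "
from h import *
st()
import time
for i in range(3): eyes.camera('side'); print(r.get_obs()['moment'][2])"
```

```text
5.45 [ 0.5918 -0.0845  0.0907] [-3.141  0.    -1.822] F [ 4.5 -0.4 -2.1] M [ 0.102 -1.443  0.24 ] op 0.0137 30.0 q6 -0.38
0.36023844055105797
0.2885169760225223
0.31653480659047495
```

The torque climbs with the turn, from -0.05 to 0.09 to about 0.31 N m over 0.2 rad, so this right-hand knob binds clockwise and has the ordinary thread. I'll back off, release and go to the other knob.

Request:
{"name": "drive_tool", "arguments": {"rows": [{"x": 0,"y": 0,"z": 0,"yaw": 0.06,"claw": 1},{"x": 0,"y": 0,"z": 0,"yaw": 0.06,"claw": 1},{"x": 0,"y": 0,"z": 0,"yaw": 0.04,"claw": 1},{"x": 0,"y": 0,"z": 0,"yaw": 0,"claw": 0},{"x": 0,"y": 0,"z": 0,"yaw": 0,"claw": 0},{"x": 0,"y": 0,"z": 0,"yaw": 0,"claw": 0},{"x": 0,"y": 0,"z": 0.02,"yaw": 0,"claw": 0},{"x": 0,"y": 0,"z": 0.04,"yaw": 0,"claw": 0},{"x": 0,"y": 0,"z": 0.04,"yaw": 0,"claw": 0},{"x": 0,"y": 0,"z": 0,"yaw": 0,"claw": 0}]}}

```text
time: 6.6
eef_pos: [0.594, -0.085, 0.197]
tcp_rot: [-3.131, 0.0, -1.662]
ft_force: [0.2, 0.3, 0.2]
opening: 0.0433
finger_force: 0.0
```

Request:
{"name": "drive_tool", "arguments": {"rows": [{"x": 0,"y": 0.045,"z": 0,"yaw": 0.06,"claw": 0},{"x": 0,"y": 0.045,"z": 0,"yaw": 0.06,"claw": 0},{"x": 0,"y": 0.045,"z": 0,"yaw": 0.06,"claw": 0},{"x": 0,"y": 0.045,"z": 0,"yaw": 0.06,"claw": 0},{"x": 0,"y": 0.045,"z": 0,"yaw": 0.06,"claw": 0},{"x": 0,"y": 0.045,"z": 0,"yaw": 0,"claw": 0},{"x": 0,"y": 0.045,"z": 0,"yaw": 0,"claw": 0},{"x": 0,"y": 0.046,"z": 0,"yaw": 0,"claw": 0},{"x": 0,"y": 0,"z": 0,"yaw": 0,"claw": 0},{"x": 0,"y": 0,"z": 0,"yaw": 0,"claw": 0}]}}

```text
time: 7.6
eef_pos: [0.5902, 0.2769, 0.1893]
tcp_rot: [3.139, -0.001, -1.361]
ft_force: [0.4, -0.8, -0.6]
opening: 0.0437
finger_force: 0.0
```

```bash
python3 -c "
from h import *
st()"
```

```text
7.6 [0.5902 0.2769 0.1893] [ 3.139e+00 -1.000e-03 -1.361e+00] F [ 0.4 -0.8 -0.6] M [-0.053  0.087  0.026] op 0.0437 0.0 q6 -0.48
```

Request:
{"name": "drive_tool", "arguments": {"rows": [{"x": 0.0,"y": 0,"z": 0,"yaw": 0,"claw": 0},{"x": 0,"y": 0,"z": -0.03,"yaw": 0,"claw": 0},{"x": 0,"y": 0,"z": -0.03,"yaw": 0,"claw": 0},{"x": 0,"y": 0,"z": -0.025,"yaw": 0,"claw": 0},{"x": 0,"y": 0,"z": -0.01,"yaw": 0,"claw": 0},{"x": 0,"y": 0,"z": 0,"yaw": 0,"claw": 0},{"x": 0,"y": 0,"z": 0,"yaw": 0,"claw": 0},{"x": 0,"y": 0,"z": 0,"yaw": 0,"claw": 0},{"x": 0,"y": 0,"z": 0,"yaw": 0,"claw": 0},{"x": 0,"y": 0,"z": 0,"yaw": 0,"claw": 0}]}}

```text
time: 8.6
eef_pos: [0.5917, 0.2767, 0.0966]
tcp_rot: [-3.14, 0.001, -1.363]
ft_force: [0.0, -0.4, -0.3]
opening: 0.0436
finger_force: 0.0
```

```bash
python3 -c "
from h import *
st()
z=lambda i,x,y,w,h,k:cv2.resize(i[y:y+h,x:x+w],None,fx=k,fy=k)
cv2.imwrite('pics/g2.png',z(eyes.camera('side')['pixels'],260,150,110,100,5))"
```

```text
8.6 [0.5917 0.2767 0.0966] [-3.140e+00  1.000e-03 -1.363e+00] F [ 0.  -0.4 -0.3] M [ 0.021  0.056 -0.05 ] op 0.0436 0.0 q6 -0.48
```

View pics/g2.png

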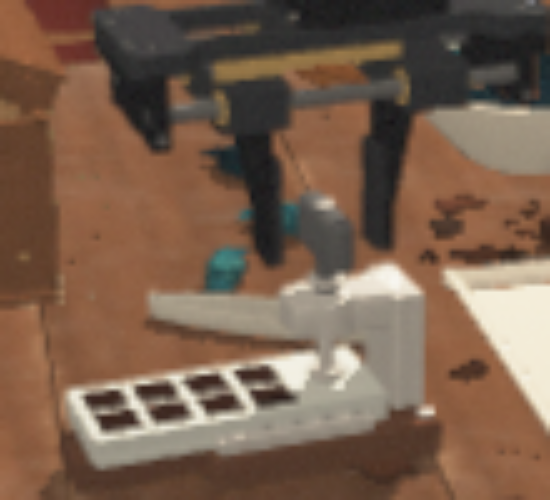

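The bar at about (325,240) in the crop lies between the fingers at (268,250) and (380,240). I'll lower 6 mm and close.

Request:
{"name": "drive_tool", "arguments": {"rows": [{"x": 0.0005,"y": 0.0005,"z": -0.006,"yaw": 0,"claw": 0},{"x": 0,"y": 0,"z": 0,"yaw": 0,"claw": 0.5},{"x": 0,"y": 0,"z": 0,"yaw": 0,"claw": 1},{"x": 0,"y": 0,"z": 0,"yaw": 0,"claw": 1},{"x": 0,"y": 0,"z": 0,"yaw": 0,"claw": 1},{"x": 0,"y": 0,"z": 0,"yaw": 0,"claw": 1},{"x": 0,"y": 0,"z": 0,"yaw": 0,"claw": 1},{"x": 0,"y": 0,"z": 0,"yaw": 0,"claw": 1},{"x": 0,"y": 0,"z": 0,"yaw": 0,"claw": 1},{"x": 0,"y": 0,"z": 0,"yaw": 0,"claw": 1}]}}

```text
time: 9.65
eef_pos: [0.5931, 0.2773, 0.0898]
tcp_rot: [-3.139, 0.0, -1.363]
ft_force: [5.3, -0.2, -3.2]
opening: 0.0139
finger_force: 30.0
```

```bash
python3 -c "
from h import *
st()
for i in range(3): eyes.camera('side'); print(r.get_obs()['moment'][2])"
```

```text
9.65 [0.5931 0.2773 0.0898] [-3.139  0.    -1.363] F [ 5.3 -0.2 -3.2] M [-0.109 -1.49   0.076] op 0.0139 30.0 q6 -0.48
0.06730560319388992
0.0693456281416158
0.050893843282042064
```

Request:
{"name": "drive_tool", "arguments": {"rows": [{"x": 0,"y": 0,"z": 0,"yaw": -0.05,"claw": 1},{"x": 0,"y": 0,"z": 0,"yaw": -0.05,"claw": 1},{"x": 0,"y": 0,"z": 0,"yaw": -0.05,"claw": 1},{"x": 0,"y": 0,"z": 0,"yaw": 0,"claw": 1},{"x": 0,"y": 0,"z": 0,"yaw": 0,"claw": 1},{"x": 0,"y": 0,"z": 0,"yaw": 0,"claw": 1},{"x": 0,"y": 0,"z": 0,"yaw": 0,"claw": 1},{"x": 0,"y": 0,"z": 0,"yaw": 0,"claw": 1},{"x": 0,"y": 0,"z": 0,"yaw": 0,"claw": 1},{"x": 0,"y": 0,"z": 0,"yaw": 0,"claw": 1}]}}

```text
time: 10.8
eef_pos: [0.5929, 0.2772, 0.0897]
tcp_rot: [-3.139, 0.001, -1.512]
ft_force: [5.7, 0.3, -1.7]
opening: 0.0136
finger_force: 30.0
```

```bash
python3 -c "
from h import *
st()
for i in range(3): eyes.camera('side'); print(r.get_obs()['moment'][2])"
```

```text
10.8 [0.5929 0.2772 0.0897] [-3.139e+00  1.000e-03 -1.512e+00] F [ 5.7  0.3 -1.7] M [-0.082 -1.363  0.089] op 0.0136 30.0 q6 -0.63
0.140540451814412
0.07703110752036386
0.08150414351472215
```

Request:
{"name": "drive_tool", "arguments": {"rows": [{"x": 0,"y": 0,"z": 0,"yaw": -0.03,"claw": 1},{"x": 0,"y": 0,"z": 0,"yaw": -0.03,"claw": 1},{"x": 0,"y": 0,"z": 0,"yaw": -0.02,"claw": 1},{"x": 0,"y": 0,"z": 0,"yaw": 0,"claw": 1},{"x": 0,"y": 0,"z": 0,"yaw": 0,"claw": 1},{"x": 0,"y": 0,"z": 0,"yaw": 0,"claw": 1},{"x": 0,"y": 0,"z": 0,"yaw": 0,"claw": 1},{"x": 0,"y": 0,"z": 0,"yaw": 0,"claw": 1},{"x": 0,"y": 0,"z": 0,"yaw": 0,"claw": 1},{"x": 0,"y": 0,"z": 0,"yaw": 0,"claw": 1}]}}

```text
time: 11.95
eef_pos: [0.5929, 0.2772, 0.0898]
tcp_rot: [-3.14, 0.001, -1.592]
ft_force: [5.4, -0.7, -1.8]
opening: 0.0137
finger_force: 30.0
```

```bash
python3 -c "
from h import *
st()
for i in range(3): eyes.camera('side'); print(r.get_obs()['moment'][2])"
```

```text
11.95 [0.5929 0.2772 0.0898] [-3.140e+00  1.000e-03 -1.592e+00] F [ 5.4 -0.7 -1.8] M [-0.061 -1.35   0.091] op 0.0137 30.0 q6 -0.71
0.09114372703785568
0.11429745718608705
0.09645442109999414
```

The torque stays flat at about 0.09 N m, so the left-hand (+y) clamp is the left-hand thread. I'll keep unscrewing it clockwise.

Request:
{"name": "drive_tool", "arguments": {"rows": [{"x": 0,"y": 0,"z": 0,"yaw": -0.1,"claw": 1},{"x": 0,"y": 0,"z": 0,"yaw": -0.1,"claw": 1},{"x": 0,"y": 0,"z": 0,"yaw": -0.1,"claw": 1},{"x": 0,"y": 0,"z": 0,"yaw": -0.1,"claw": 1},{"x": 0,"y": 0,"z": 0,"yaw": -0.1,"claw": 1},{"x": 0,"y": 0,"z": 0,"yaw": -0.1,"claw": 1},{"x": 0,"y": 0,"z": 0,"yaw": -0.1,"claw": 1},{"x": 0,"y": 0,"z": 0,"yaw": -0.1,"claw": 1},{"x": 0,"y": 0,"z": 0,"yaw": -0.1,"claw": 1},{"x": 0,"y": 0,"z": 0,"yaw": -0.1,"claw": 1}]}}

```text
time: 13.1
eef_pos: [0.5922, 0.2776, 0.0897]
tcp_rot: [3.141, 0.002, -2.596]
ft_force: [3.1, 1.2, -1.4]
opening: 0.0136
finger_force: 30.0
```

```bash
python3 -c "
from h import *
st()"
```

```text
13.1 [0.5922 0.2776 0.0897] [ 3.141e+00  2.000e-03 -2.596e+00] F [ 3.1  1.2 -1.4] M [ 0.377 -0.737  0.107] op 0.0136 30.0 q6 -1.71
```

Request:
{"name": "drive_tool", "arguments": {"rows": [{"x": 0,"y": 0,"z": 0,"yaw": -0.1,"claw": 1},{"x": 0,"y": 0,"z": 0,"yaw": -0.1,"claw": 1},{"x": 0,"y": 0,"z": 0,"yaw": -0.1,"claw": 1},{"x": 0,"y": 0,"z": 0,"yaw": -0.1,"claw": 1},{"x": 0,"y": 0,"z": 0,"yaw": -0.1,"claw": 1},{"x": 0,"y": 0,"z": 0,"yaw": -0.1,"claw": 1},{"x": 0,"y": 0,"z": 0,"yaw": -0.1,"claw": 1},{"x": 0,"y": 0,"z": 0,"yaw": -0.1,"claw": 1},{"x": 0,"y": 0,"z": 0,"yaw": -0.1,"claw": 1},{"x": 0,"y": 0,"z": 0,"yaw": -0.1,"claw": 1}]}}

```text
time: 14.1
eef_pos: [0.5922, 0.2785, 0.0898]
tcp_rot: [3.139, 0.0, 2.687]
ft_force: [2.7, 3.7, -2.9]
opening: 0.0136
finger_force: 30.0
```

```bash
python3 -c "
from h import *
st()"
```

```text
14.1 [0.5922 0.2785 0.0898] [3.139 0.    2.687] F [ 2.7  3.7 -2.9] M [ 0.863 -0.704  0.132] op 0.0136 30.0 q6 -2.71
```

Request:
{"name": "drive_tool", "arguments": {"rows": [{"x": 0,"y": 0,"z": 0,"yaw": 0.05,"claw": 0},{"x": 0,"y": 0,"z": 0,"yaw": 0,"claw": 0},{"x": 0,"y": 0,"z": 0,"yaw": 0,"claw": 0},{"x": 0,"y": 0,"z": 0.02,"yaw": 0,"claw": 0},{"x": 0,"y": 0,"z": 0.03,"yaw": 0,"claw": -1},{"x": 0,"y": 0,"z": 0.03,"yaw": 0.12,"claw": -1},{"x": -0.027,"y": -0.006,"z": 0,"yaw": 0.125,"claw": -1},{"x": -0.027,"y": -0.006,"z": 0,"yaw": 0.125,"claw": -1},{"x": -0.026,"y": -0.005,"z": 0,"yaw": 0.125,"claw": -1},{"x": 0,"y": 0,"z": 0,"yaw": 0.125,"claw": -1}]}}

```text
time: 15.1
eef_pos: [0.5086, 0.2587, 0.17]
tcp_rot: [-3.141, -0.002, -2.918]
ft_force: [1.6, 0.5, -1.0]
opening: 0.0823
finger_force: 0.0
```

```bash
python3 -c "
from h import *
st()
for i in range(3): eyes.camera('side')
st()"
```

```text
15.1 [0.5086 0.2587 0.17  ] [-3.141e+00 -2.000e-03 -2.918e+00] F [ 1.6  0.5 -1. ] M [ 0.078 -0.152 -0.011] op 0.0823 0.0 q6 -2.1
15.25 [0.5116 0.2599 0.1699] [ 3.141  0.    -2.926] F [ 0.1  0.5 -0. ] M [-0.008  0.021 -0.009] op 0.0858 0.0 q6 -2.11
```

Request:
{"name": "drive_tool", "arguments": {"rows": [{"x": 0,"y": 0,"z": -0.035,"yaw": 0,"claw": -1},{"x": 0,"y": 0,"z": -0.04,"yaw": 0,"claw": -1},{"x": 0,"y": 0,"z": -0.03,"yaw": 0,"claw": -1},{"x": 0,"y": 0,"z": -0.025,"yaw": 0,"claw": -1},{"x": 0,"y": 0,"z": -0.02,"yaw": 0,"claw": -1},{"x": 0,"y": 0,"z": -0.01,"yaw": 0,"claw": -1},{"x": 0,"y": 0,"z": 0,"yaw": 0,"claw": -1},{"x": 0,"y": 0,"z": 0,"yaw": 0,"claw": -1},{"x": 0,"y": 0,"z": 0,"yaw": 0,"claw": -1},{"x": 0,"y": 0,"z": 0,"yaw": 0,"claw": -1}]}}

```text
time: 16.25
eef_pos: [0.5125, 0.2605, 0.0107]
tcp_rot: [3.14, 0.002, -2.923]
ft_force: [-0.5, -0.3, -0.4]
opening: 0.0871
finger_force: 0.0
```

```bash
python3 -c "
from h import *
st()
z=lambda i,x,y,w,h,k:cv2.resize(i[y:y+h,x:x+w],None,fx=k,fy=k)
cv2.imwrite('pics/g3.png',z(eyes.camera('side')['pixels'],240,150,130,110,5))"
```

```text
16.25 [0.5125 0.2605 0.0107] [ 3.140e+00  2.000e-03 -2.923e+00] F [-0.5 -0.3 -0.4] M [-0.009 -0.037  0.003] op 0.0871 0.0 q6 -2.1
```

View pics/g3.png

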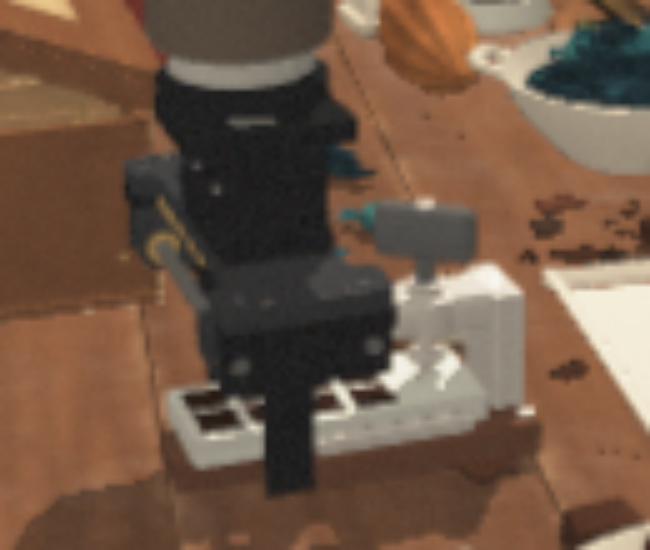

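The fingers straddle the overhanging part of the mould, the near one at about (290,430) in the crop, and the knob bar has turned. I'll close, then draw the mould out.

Request:
{"name": "drive_tool", "arguments": {"rows": [{"x": 0,"y": 0,"z": 0,"yaw": 0,"claw": 0},{"x": 0,"y": 0,"z": 0,"yaw": 0,"claw": 1},{"x": 0,"y": 0,"z": 0,"yaw": 0,"claw": 1},{"x": 0,"y": 0,"z": 0,"yaw": 0,"claw": 1},{"x": 0,"y": 0,"z": 0,"yaw": 0,"claw": 1},{"x": 0,"y": 0,"z": 0,"yaw": 0,"claw": 1},{"x": -0.003,"y": -0.0007,"z": 0,"yaw": 0,"claw": 1},{"x": -0.003,"y": -0.0007,"z": 0,"yaw": 0,"claw": 1},{"x": -0.004,"y": -0.0009,"z": 0,"yaw": 0,"claw": 1},{"x": 0,"y": 0,"z": 0,"yaw": 0,"claw": 1}]}}

```text
time: 17.3
eef_pos: [0.501, 0.2574, 0.0095]
tcp_rot: [-3.141, -0.001, -2.923]
ft_force: [-0.6, 0.2, 0.1]
opening: 0.0537
finger_force: 30.0
```

```bash
python3 -c "
from h import *
st()"
```

```text
17.3 [0.501  0.2574 0.0095] [-3.141e+00 -1.000e-03 -2.923e+00] F [-0.6  0.2  0.1] M [ 0.149  0.307 -0.026] op 0.0537 30.0 q6 -2.11
```

Request:
{"name": "drive_tool", "arguments": {"rows": [{"x": -0.009,"y": -0.002,"z": 0,"yaw": 0,"claw": 1},{"x": -0.01,"y": -0.0022,"z": 0,"yaw": 0,"claw": 1},{"x": -0.01,"y": -0.0022,"z": 0,"yaw": 0,"claw": 1},{"x": -0.01,"y": -0.0022,"z": 0,"yaw": 0,"claw": 1},{"x": -0.01,"y": -0.0022,"z": 0,"yaw": 0,"claw": 1},{"x": -0.01,"y": -0.0022,"z": 0,"yaw": 0,"claw": 1},{"x": -0.01,"y": -0.0022,"z": 0,"yaw": 0,"claw": 1},{"x": 0,"y": 0,"z": 0.02,"yaw": 0,"claw": 1},{"x": 0,"y": 0,"z": 0.03,"yaw": 0,"claw": 1},{"x": 0,"y": 0,"z": 0,"yaw": 0,"claw": 1}]}}

```text
time: 18.3
eef_pos: [0.4341, 0.2441, 0.0627]
tcp_rot: [3.138, 0.006, -2.922]
ft_force: [0.3, 1.7, -1.6]
opening: 0.0536
finger_force: 30.0
```

```bash
python3 -c "
from h import *
st()
z=lambda i,x,y,w,h,k:cv2.resize(i[y:y+h,x:x+w],None,fx=k,fy=k)
cv2.imwrite('pics/g4.png',z(eyes.camera('side')['pixels'],200,150,160,120,5))"
```

```text
18.3 [0.4341 0.2441 0.0627] [ 3.138  0.006 -2.922] F [ 0.3  1.7 -1.6] M [ 0.127 -0.021  0.003] op 0.0536 30.0 q6 -2.19
```

View pics/g4.png

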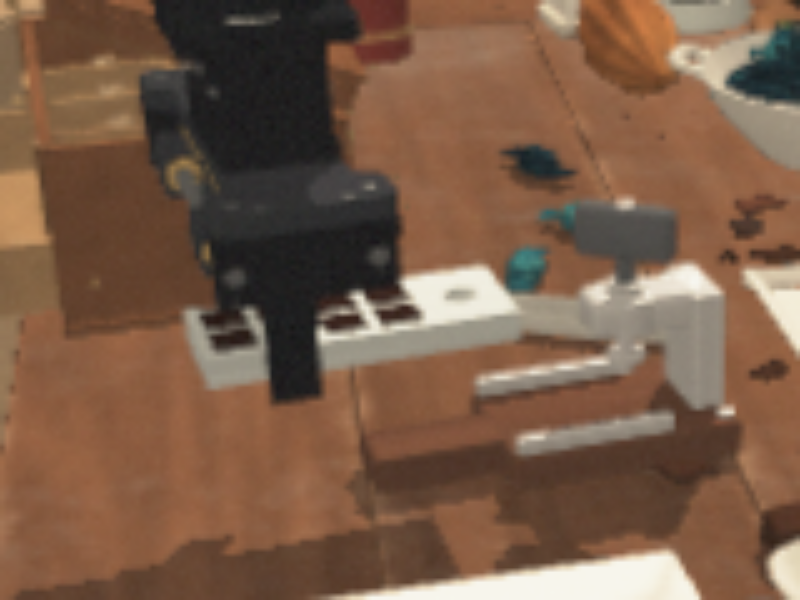

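The mould is clear of the clamp and level. The fingertips reach 8 mm below its underside, which would strike the slab. I'll set it back on the tongue and regrip it higher, at its centre.

Request:
{"name": "drive_tool", "arguments": {"rows": [{"x": 0.008,"y": 0.0018,"z": 0,"yaw": 0,"claw": 1},{"x": 0.013,"y": 0.0029,"z": 0,"yaw": 0,"claw": 1},{"x": 0.013,"y": 0.0028,"z": 0,"yaw": 0,"claw": 1},{"x": 0,"y": 0,"z": 0,"yaw": 0,"claw": 1},{"x": 0,"y": 0,"z": -0.015,"yaw": 0,"claw": 1},{"x": 0,"y": 0,"z": -0.015,"yaw": 0,"claw": 1},{"x": 0,"y": 0,"z": -0.01,"yaw": 0,"claw": 1},{"x": 0,"y": 0,"z": -0.005,"yaw": 0,"claw": 1},{"x": 0,"y": 0,"z": 0,"yaw": 0,"claw": 1},{"x": 0,"y": 0,"z": 0,"yaw": 0,"claw": 1}]}}

```text
time: 19.35
eef_pos: [0.467, 0.2501, 0.0148]
tcp_rot: [3.142, 0.0, -2.923]
ft_force: [-0.4, -0.4, -1.2]
opening: 0.054
finger_force: 30.0
```

```bash
python3 -c "
from h import *
st()
for i in range(3): eyes.camera('side')
st()"
```

```text
19.35 [0.467  0.2501 0.0148] [ 3.142  0.    -2.923] F [-0.4 -0.4 -1.2] M [ 0.003  0.09  -0.014] op 0.054 30.0 q6 -2.15
19.5 [0.4672 0.2503 0.0152] [ 3.141e+00  1.000e-03 -2.923e+00] F [ 0.6  0.2 -1.9] M [-0.019 -0.003 -0.085] op 0.0534 30.0 q6 -2.15
```

Request:
{"name": "drive_tool", "arguments": {"rows": [{"x": 0,"y": 0,"z": -0.004,"yaw": 0,"claw": 1},{"x": 0,"y": 0,"z": -0.001,"yaw": 0,"claw": 1},{"x": 0,"y": 0,"z": 0,"yaw": 0,"claw": 1},{"x": 0,"y": 0,"z": 0,"yaw": 0,"claw": 0.2},{"x": 0,"y": 0,"z": 0,"yaw": 0,"claw": -0.6},{"x": 0,"y": 0,"z": 0,"yaw": 0,"claw": -0.6},{"x": 0,"y": 0,"z": 0.005,"yaw": 0,"claw": -0.6},{"x": 0.01,"y": 0.0022,"z": 0.005,"yaw": 0,"claw": -0.6},{"x": 0.021,"y": 0.0046,"z": 0,"yaw": 0,"claw": -0.6},{"x": 0,"y": 0,"z": 0,"yaw": 0,"claw": -0.6}]}}

```text
time: 20.5
eef_pos: [0.5013, 0.2584, 0.0207]
tcp_rot: [3.14, 0.005, -2.923]
ft_force: [0.0, -0.6, 1.3]
opening: 0.0695
finger_force: 0.0
```

```bash
python3 -c "
from h import *
for i in range(4): c=eyes.camera('side')
st()
z=lambda i,x,y,w,h,k:cv2.resize(i[y:y+h,x:x+w],None,fx=k,fy=k)
cv2.imwrite('pics/g5.png',z(c['pixels'],220,170,130,90,6))"
```

```text
20.7 [0.4974 0.2564 0.0195] [-3.141e+00 -1.000e-03 -2.923e+00] F [ 0.5  0.1 -0. ] M [-0.019 -0.024 -0.002] op 0.0694 0.0 q6 -2.12
```

View pics/g5.png

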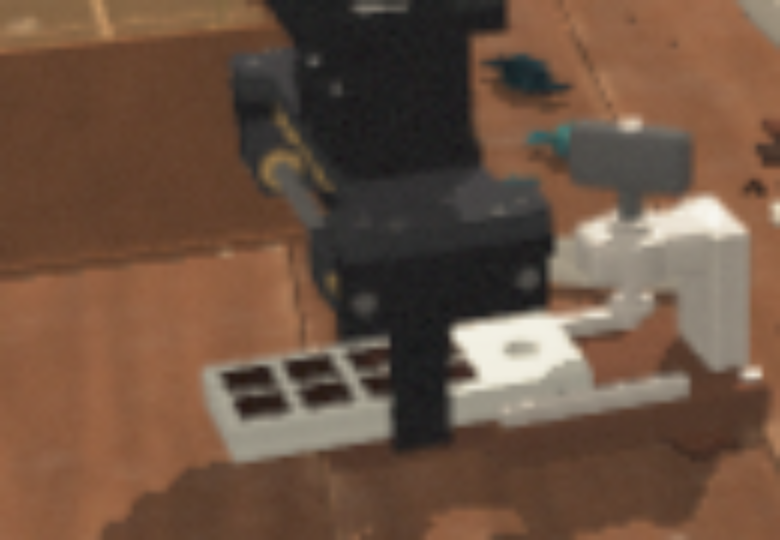

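The mould lies flat on the tongue with the fingers at its middle, tips just above its underside. I'll close and lift.

Request:
{"name": "drive_tool", "arguments": {"rows": [{"x": 0,"y": 0,"z": 0,"yaw": 0,"claw": 0},{"x": 0,"y": 0,"z": 0,"yaw": 0,"claw": 1},{"x": 0,"y": 0,"z": 0,"yaw": 0,"claw": 1},{"x": 0,"y": 0,"z": 0,"yaw": 0,"claw": 1},{"x": 0,"y": 0,"z": 0,"yaw": 0,"claw": 1},{"x": 0,"y": 0,"z": 0,"yaw": 0,"claw": 1},{"x": -0.01,"y": -0.0022,"z": 0.01,"yaw": 0,"claw": 1},{"x": -0.01,"y": -0.0022,"z": 0.015,"yaw": 0,"claw": 1},{"x": -0.01,"y": -0.0022,"z": 0.015,"yaw": 0,"claw": 1},{"x": 0,"y": 0,"z": 0,"yaw": 0,"claw": 1}]}}

```text
time: 21.7
eef_pos: [0.4672, 0.2503, 0.0615]
tcp_rot: [3.14, 0.002, -2.922]
ft_force: [-0.2, 1.0, -2.1]
opening: 0.0534
finger_force: 30.0
```

```bash
python3 -c "
from h import *
for i in range(3): c=eyes.camera('side')
st()"
```

```text
21.85 [0.4676 0.2501 0.0593] [ 3.142 -0.    -2.923] F [ 0.7 -0.8 -2.7] M [-0.017  0.03  -0.006] op 0.0536 30.0 q6 -2.15
```

Request:
{"name": "drive_tool", "arguments": {"rows": [{"x": 0,"y": -0.015,"z": 0,"yaw": 0,"claw": 1},{"x": 0,"y": -0.025,"z": 0,"yaw": -0.02,"claw": 1},{"x": 0.005,"y": -0.025,"z": 0,"yaw": -0.02,"claw": 1},{"x": 0.01,"y": -0.025,"z": 0,"yaw": -0.02,"claw": 1},{"x": 0.01,"y": -0.025,"z": 0,"yaw": -0.018,"claw": 1},{"x": 0.01,"y": -0.025,"z": 0,"yaw": 0,"claw": 1},{"x": 0.01,"y": -0.025,"z": 0,"yaw": 0,"claw": 1},{"x": 0,"y": -0.0095,"z": 0,"yaw": 0,"claw": 1},{"x": 0,"y": 0,"z": -0.015,"yaw": 0,"claw": 1},{"x": 0,"y": 0,"z": -0.015,"yaw": 0,"claw": 1}]}}

```text
time: 22.85
eef_pos: [0.5126, 0.0747, 0.029]
tcp_rot: [3.141, -0.0, -3.002]
ft_force: [-1.2, -0.7, -2.1]
opening: 0.0534
finger_force: 30.0
```

```bash
python3 -c "
from h import *
for i in range(4): c=eyes.camera('side')
st()"
```

```text
23.05 [0.5125 0.0754 0.0292] [-3.141e+00 -1.000e-03 -3.001e+00] F [ 0.2  0.7 -2.1] M [-0.025 -0.073  0.027] op 0.0536 30.0 q6 -1.89
```

Request:
{"name": "drive_tool", "arguments": {"rows": [{"x": 0,"y": 0,"z": -0.007,"yaw": 0,"claw": 1},{"x": 0,"y": 0,"z": -0.005,"yaw": 0,"claw": 1},{"x": 0,"y": 0,"z": -0.002,"yaw": 0,"claw": 1},{"x": 0,"y": 0,"z": -0.001,"yaw": 0,"claw": 1},{"x": 0,"y": 0,"z": 0,"yaw": 0,"claw": 1},{"x": 0,"y": 0,"z": 0,"yaw": 0,"claw": 1},{"x": 0,"y": 0,"z": 0,"yaw": 0,"claw": 1},{"x": 0,"y": 0,"z": 0,"yaw": 0,"claw": 1},{"x": 0,"y": 0,"z": 0,"yaw": 0,"claw": 1},{"x": 0,"y": 0,"z": 0,"yaw": 0,"claw": 1}]}}

```text
time: 24.05
eef_pos: [0.5129, 0.0756, 0.0146]
tcp_rot: [3.142, 0.0, -3.001]
ft_force: [-0.2, 0.5, -2.0]
opening: 0.0532
finger_force: 30.0
```

```bash
python3 -c "
from h import *
for i in range(3):
  c=eyes.camera('side');st()"
```

```text
24.1 [0.5129 0.0756 0.0146] [ 3.142  0.    -3.001] F [-0.1  0.7 -2.1] M [-0.003 -0.04   0.046] op 0.054 30.0 q6 -1.89
24.15 [0.5129 0.0757 0.0146] [ 3.142  0.    -3.001] F [-0.1 -0.3 -1.3] M [-0.014 -0.025  0.018] op 0.0533 30.0 q6 -1.89
24.2 [0.5128 0.0756 0.0146] [-3.142 -0.    -3.001] F [-0.4 -0.6 -2.2] M [0.    0.02  0.031] op 0.0541 30.0 q6 -1.89
```

About 1 mm of gap is left, so I'll lower that, release gently and retreat.

Request:
{"name": "drive_tool", "arguments": {"rows": [{"x": 0,"y": 0,"z": -0.001,"yaw": 0,"claw": 1},{"x": 0,"y": 0,"z": 0,"yaw": 0,"claw": 1},{"x": 0,"y": 0,"z": 0,"yaw": 0,"claw": 0},{"x": 0,"y": 0,"z": 0,"yaw": 0,"claw": -0.6},{"x": 0,"y": 0,"z": 0,"yaw": 0,"claw": -0.6},{"x": 0,"y": 0,"z": 0,"yaw": 0,"claw": -0.6},{"x": 0,"y": 0,"z": 0.03,"yaw": 0,"claw": -0.6},{"x": 0,"y": 0,"z": 0.04,"yaw": 0,"claw": -0.6},{"x": 0,"y": 0,"z": 0.04,"yaw": 0,"claw": -0.6},{"x": 0,"y": 0,"z": 0.04,"yaw": 0,"claw": -0.6}]}}

```text
time: 25.2
eef_pos: [0.5126, 0.0755, 0.1652]
tcp_rot: [-3.142, 0.0, -3.001]
ft_force: [0.7, 0.8, -0.7]
opening: 0.0697
finger_force: 0.0
```

Request:
{"name": "drive_tool", "arguments": {"rows": [{"x": -0.02,"y": -0.04,"z": 0.01,"yaw": 0,"claw": -0.6},{"x": -0.02,"y": -0.04,"z": 0.01,"yaw": 0,"claw": -0.6},{"x": -0.02,"y": -0.04,"z": 0.01,"yaw": 0,"claw": -0.6},{"x": -0.02,"y": -0.04,"z": 0.01,"yaw": 0,"claw": -0.6},{"x": -0.02,"y": -0.04,"z": 0.01,"yaw": 0,"claw": -0.6},{"x": -0.02,"y": -0.04,"z": 0,"yaw": 0,"claw": -0.6},{"x": -0.02,"y": -0.04,"z": 0,"yaw": 0,"claw": -0.6},{"x": 0,"y": -0.04,"z": 0,"yaw": 0,"claw": -0.6},{"x": 0,"y": -0.04,"z": 0,"yaw": 0,"claw": -0.6},{"x": 0,"y": 0,"z": 0,"yaw": 0,"claw": -0.6}]}}

```text
time: 26.2
eef_pos: [0.3725, -0.2878, 0.2135]
tcp_rot: [-3.141, -0.0, -3.006]
ft_force: [-0.5, 0.4, -0.6]
opening: 0.0697
finger_force: 0.0
```

```bash
python3 -c "
from h import *
st()
t=eyes.camera('top')['pixels'];s=eyes.camera('side')['pixels']
cv2.imwrite('pics/end.png',np.hstack([cv2.resize(t[140:320,165:445],(400,257)),cv2.resize(s[170:360,200:400],(271,257))]))"
```

```text
26.2 [ 0.3725 -0.2878  0.2135] [-3.141 -0.    -3.006] F [-0.5  0.4 -0.6] M [ 0.079  0.011 -0.016] op 0.0697 0.0 q6 -1.12
```

View pics/end.png

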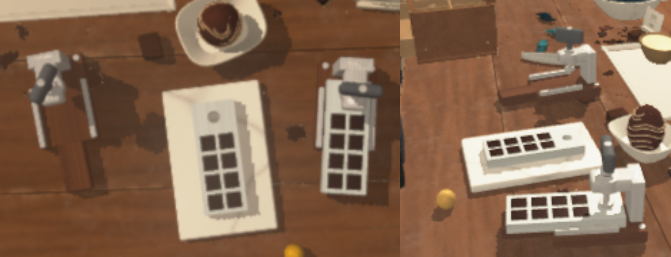

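The mould lies flat and central on the slab, at about (222,157) in the picture. The other mould is still in its clamp, and the robot is clear.

```bash
python3 -c "
from rig import hand_in
print(hand_in())"
```

```text
the job is handed in; nothing more can be done
None
```

I handed the job in at about 26 s of the 72 s allowed, but the hand-in returned no verdict: the left-hand clamp (+y side) was unscrewed about 2.2 rad and its mould laid flat in the middle of the slab; the other mould is still in its clamp, its knob tried only 0.2 rad clockwise until it bound, then backed off.

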